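Rock the angle gauge on the humped stud to its set mark

ROBOT

A 6-joint arm with a two-finger parallel gripper is mounted at the origin on the work surface. World frame = base frame: x ahead of the robot, y to its left, z up, the work surface at z = 0. Lengths are in mm, angles in rad, forces in N, time in s.
With the tool pointing down it reaches from about 250 to 850 mm from the base axis. Payload 12.5 kg.
Tool frame: the origin (TCP) lies at the very end of the fingers, on their centre line; the grasp point (between the pads) lies 19 mm behind it; z points along the fingers, y is the line along which they close (so a half turn about z gives the same grasp; the last joint's range is limited). The gripper opens to 93 mm and grips with 3 to 60 N. Pads are 15 mm wide; open, the fingers measure 128 mm over their backs; the gripper's body (75 mm by 188 mm) begins 65 mm behind the grasp point.
Start: joints at [-1.393, 0.351, 1.652, -0, 1.139, -0.085], TCP at [142.902, -531.096, 218.633] pointing down, gripper open.
Joint ranges: [-2.75, 2.75], [-0.79, 2.1], [0.01, 2.65], [-1.57, 4.71], [0.07, 3.14], [-2.87, 2.87]. Speed limits (rad/s): [2.22, 2.22, 2.79, 3.14, 3.14, 3.14].

INTERFACE

Orientations are given as a rotation vector (axis times angle).
In Python, from plant import * gives the robot as it stands. Calls block until the motion is done:
- goto(position, orientation): joint-space move of the TCP to a pose.
- movel(position, rotation=None, rate=150): straight line of the TCP; rotation=None keeps the orientation; rate is the mean speed in mm/s.
- movej(angles): joint-space move.
- gripper_to(opening, squeeze=None): opening from 0.0 (shut) to 1.0 (fully open); squeeze is the grip in N (None keeps the last); returns when the fingers have stopped.
- wait(seconds).
- solve_ik(position, orientation): joint angles nearest the present ones, or None.
- get_image(name): name is "scene" or "top"; returns (picture, depth): 420x560x3 uint8, red, green, blue; 420x560 float32, mm along the optical axis (not along the pixel's ray), 0 where there is no reading.
- calibration(name): a dict with "fovy" (degrees; the focal length in pixels is half the picture's height over the tangent of half this angle, whatever the lens; pixels are square), "cx", "cy" (the principal point, pixels), "pose" (4x4, takes a point from camera to world coordinates). Camera axes: x right, y down, z forward; pixel columns grow to the right and rows downward; lengths in mm; the calibration is good to about 2 mm. A picture is of the moment at which its call begins. calibration takes no time and is no camera call.
A pose or a line that the arm cannot do raises Unreachable and nothing moves.
- close_job(): hands the job in; it is judged then, once.
Readings, each from a call of its own:
- current_time_s(): time.
- current_joints(): joint angles.
- current_dq(): joint speeds.
- current_tau(): joint torques, N m.
- current_tcp_pos(): TCP position.
- current_orientation(): TCP orientation.
- current_contact_force(): force on the tool from outside, world axes, zero at the start.
- current_torque(): the same for the moment, N m.
- current_finger_gap(): opening from 0.0 (shut) to 1.0 (fully open).
- current_finger_force(): force on a finger pad.
Only numpy, scipy, OpenCV 4.12 (cv2) and the standard library are available. Lean on these libraries where they do the work, as an engineer would, in place of code of your own. Each camera call takes 0.05 s, during which the arm holds its last target. There are 200 camera calls.

TASK

Pick the pendulum angle gauge up off the bench by its stem and set it upright and gently on the high hump of the two-humped steel stud, its foot square across the humps, so that the stud takes a little of the load. Then rock it over on the stud until the swinging needle settles on the copper mark on its dial, and finish like that, still gripping the gauge steady on the stud: do not let go or put it down. Leave the wax, jar and brass collar where they are, and never ram the gauge onto the stud.

Things in the scene. Friction and masses are not known exactly. Their poses are not given: they have to be found in the camera images.
- gauge: Loose pendulum angle gauge, 0.36 kg, upright. Origin: centre of its foot's underside, z up. Steel foot 44 (x) by 100 (y) by 12 mm; black case 18 by 100 mm, z 12 to 112 mm; white dial, radius 46 mm, on its +x face (first turned away from the robot, yaw -1.1 to -0.2); aluminium stem 16 (x) by 34 (y) mm, z 112 to 156 mm. Needle pivot: its x axis at z 62 mm. Rolling about +x tips its top to its -y.
- gauge_stem (a point): Grip point inside the stem of the gauge, 138 mm above the foot's underside, on the gauge's z axis. Pinch the stem across its 16 mm (gauge x).
- needle (a joint): Angle of the dark swinging needle in the gauge, rad: 0 points to the foot, positive towards the gauge's +y. A lightly damped pendulum that comes to hang plumb within 2 to 3 s: with the gauge rolled by r about its own x it settles at -r.
- mark (a joint): Angle of the set copper mark on the dial, same zero and sense as the needle; 0.18 to 0.42 rad, differs between starts, cannot be shifted. The gauge has to be tipped with its top towards its own +y by this angle.
- needle_tip (a point): Tip of the needle, 38 mm from the pivot, 12 mm in front (+x) of the gauge's middle plane. The needle is 3 mm wide.
- mark_tip (a point): Point on the copper mark, a radial copper tab 6 mm wide, radius 24 to 46 mm on the dial, at the same 38 mm radius and same plane as the needle tip; when the needle is dead on the mark this point and the needle tip coincide.
- offcut: Hardwood offcut 100 (x) by 120 (y) by 36 mm, fixed to the bench, under the stud; origin centre of its underside. Its yaw, -1.1 to -0.2 rad, is also the yaw of the stud.
- stud: Steel stud on a rubber pad on the offcut, same axes; origin centre of its underside, 44 mm above the bench. Two half-round humps, radius 9 mm, run 60 mm along its x: the high one at y +12 mm, top 34 mm above the origin; the low one at y -24 mm, top 26 mm. A gauge laid on both leans 0.22 rad to the low side. The pad yields straight down, 2 N per mm, at most 6 mm.
- stud_crown (a point): Middle of the top line of the high hump, 78 mm above the bench unloaded.
- wax: Green carving-wax block 62 by 40 by 24 mm, loose, to be left alone; origin centre of underside.
- jar: Small glass jar, 48 mm across and 55 mm high, loose, to be left alone; origin centre of underside.
- bezel: Brass collar 52 mm outside, 34 mm inside, 16 mm high, loose, to be left alone; origin centre of underside.
Mind the look-alikes: they are no part of the job. There is more than one size of the gauge; the job needs the smaller. What is shaped like the offcut but blue is not meant.

How it is judged:
By the outcome, as a careful person would: the job done as asked, in the order asked, and still so for the second after the job is handed in, while the arm keeps its last pose, push and grip.
It also fails if it takes over 45 s, if anything falls off the work surface, if the arm or the gripper's body presses on something with over 40 N, if the wrist force passes 120 N, or if a joint passes its speed limit or range.

## Working session

There is one attempt and no reset: what is moved stays moved. The work goes in short steps, each a Python script; the robot and the scene stay as the last script left them, time stands still between calls to the robot, and variables do not carry over. Pictures are saved under pics/ and viewed, at most 10 in all, crops included, and the job is handed in when it is done.

```bash
ls; mkdir -p pics; python3 - <<'E'
from plant import *
import cv2,numpy as np
for n in ("scene","top"):
    p,d=get_image(n); cv2.imwrite(f"pics/{n}0.png",p[:,:,::-1]); np.save(f"{n}0.npy",d)
    c=calibration(n); print(n,c, d.shape)
print(current_time_s(),current_orientation())
E
```

```text
pics
scene {'fovy': 53.25931915923123, 'cx': 281.96032244480153, 'cy': 203.32011510504404, 'pose': array([[-4.92327782e-01,  4.56025216e-01, -7.41386780e-01,
         1.43355474e+03],
       [ 8.70378961e-01,  2.65110278e-01, -4.14918070e-01,
         4.55534966e+02],
       [ 7.33615256e-03, -8.49563149e-01, -5.27435908e-01,
         7.22556987e+02],
       [ 0.00000000e+00,  0.00000000e+00,  0.00000000e+00,
         1.00000000e+00]])} (420, 560)
top {'fovy': 56.75777005206312, 'cx': 274.0945755243236, 'cy': 209.12843333363003, 'pose': array([[-1.82052664e-02, -9.88213875e-01,  1.51993113e-01,
         4.19192638e+02],
       [-9.99799257e-01,  1.92652544e-02,  5.50406415e-03,
        -3.96504480e+01],
       [-8.36737855e-03, -1.51862399e-01, -9.88366227e-01,
         9.48914299e+02],
       [ 0.00000000e+00,  0.00000000e+00,  0.00000000e+00,
         1.00000000e+00]])} (420, 560)
0.1 [-3.11346922e+00 -4.11501763e-01  1.03180515e-04]
```

View pics/scene0.png

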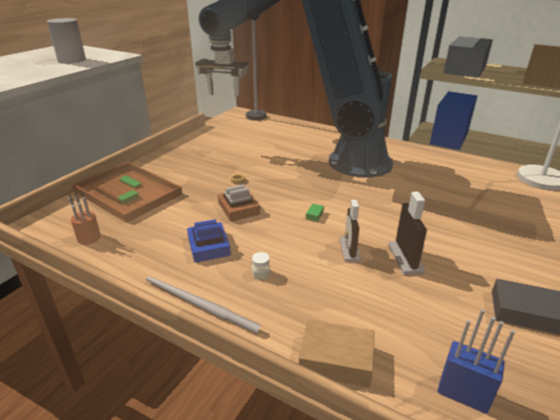

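View pics/top0.png

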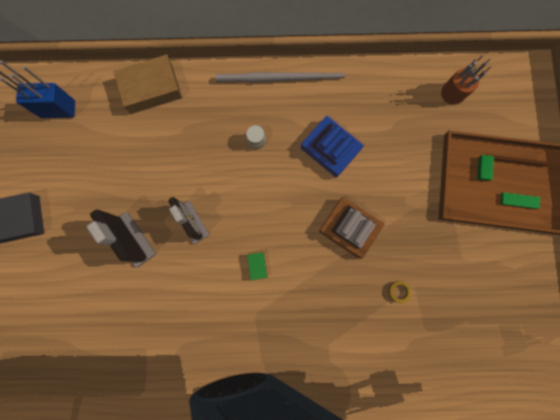

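```bash
cat > h.py <<'E'
import numpy as np,cv2
from plant import *
def cloud(name,d):
    c=calibration(name); f=210/np.tan(np.radians(c["fovy"])/2)
    v,u=np.mgrid[0:420,0:560]
    P=np.stack([(u-c["cx"])/f*d,(v-c["cy"])/f*d,d],-1)
    T=c["pose"]; P=P@T[:3,:3].T+T[:3,3]; P[d==0]=np.nan
    return P
def proj(name,X):
    c=calibration(name); f=210/np.tan(np.radians(c["fovy"])/2); T=c["pose"]
    q=(np.atleast_2d(X)-T[:3,3])@T[:3,:3]
    return np.c_[f*q[:,0]/q[:,2]+c["cx"],f*q[:,1]/q[:,2]+c["cy"]]
E
python3 - <<'E'
from h import *
R={"gauge":{"scene":(330,195,370,268),"top":(160,190,215,250)},"big":{"scene":(385,185,430,280),"top":(80,195,160,275)},"off":{"scene":(210,178,268,222),"top":(315,192,390,262)}}
for n in ("scene","top"):
    P=cloud(n,np.load(n+"0.npy"))
    for k in R:
        a,b,c,e=R[k][n]; Q=P[b:e,a:c].reshape(-1,3); Q=Q[np.isfinite(Q[:,0])]
        print(n,k,"bench z",np.median(Q[abs(Q[:,2])<8,2]),"max",np.percentile(Q[:,2],99.8))
        for lo,hi in ({"off":[(30,42),(66,74),(74,84)]}.get(k,[(7,16),(20,105),(118,152),(152,165),(165,260)])):
            S=Q[(Q[:,2]>lo)&(Q[:,2]<hi)]
            if len(S)>4:
                r=cv2.minAreaRect(S[:,:2].astype(np.float32)); print("  ",lo,hi,len(S),S.mean(0).round(1),np.round(r[0],1),np.round(r[1],1),round(r[2],1))
s=cv2.imread("pics/scene0.png"); t=cv2.imread("pics/top0.png")
A=[s[185:275,320:440],t[185:275,80:215],s[175:235,200:280],t[185:275,310:400]]
A=[cv2.resize(x,(400,300),interpolation=cv2.INTER_CUBIC) for x in A]
cv2.imwrite("pics/crop1.png",np.vstack([np.hstack(A[:2]),np.hstack(A[2:])]))
E
```

```text
scene gauge bench z 0.020226868379950247 max 156.73419562604724
   7 16 185 [557.1 171.7  11.6] [542.1 170.7] [100.7  44.9] 30.8
   20 105 366 [565.6 178.   63.7] [549.2 164.6] [98.1 19.5] 41.7
   118 152 93 [551.4 173.2 135.3] [542.8 170.6] [33.7 16.5] 31.3
   152 165 48 [543.  170.6 155.2] [540.1 169.6] [33.3 15.6] 27.3
scene big bench z 0.25109370852965185 max 200.66360534174882
   7 16 267 [521.8 312.4  13.4] [502.2 313.5] [131.4  56.3] 36.0
   20 105 748 [522.1 318.7  64.4] [509.5 307.8] [128.2  26.4] 45.9
   118 152 406 [517.9 318.3 135.6] [504.7 314. ] [125.5  22.9] 36.1
   152 165 62 [512.5 316.2 158.4] [509.5 310.3] [43.3 18.4] 64.1
   165 260 246 [509.4 315.1 186.8] [503.  314.3] [43.6 21.6] 37.2
scene off bench z -0.10797222502549175 max 78.77143096887777
   30 42 343 [ 543.2 -200.3   35.7] [ 519.6 -215.6] [121.7 100.3] 54.2
   66 74 117 [ 538.4 -214.    69.1] [ 587.6 -217. ] [217.1  73.6] 3.0
   74 84 50 [ 527.7 -205.6   76.9] [ 527.  -206.4] [15.9 58.6] 54.1
top gauge bench z -1.870930173426018 max 155.82770100578804
   7 16 250 [535.7 155.1  10.1] [535.6 168. ] [99.3 43
[... 161 characters left out ...]
168.1 154.1] [535.7 168.3] [31.9 15.5] 29.6
top big bench z -1.8652170101916568 max 199.79069134351923
   7 16 468 [499.9 295.9  12.9] [496.9 311.7] [129.3  55.7] 34.1
   20 105 583 [493.6 298.7  65.3] [500.2 304.1] [127.5  20.1] 27.3
   118 152 597 [492.5 304.5 136.8] [495.5 311.7] [126.   23.9] 35.3
   152 165 55 [494.6 303.  158.6] [497.4 303.4] [42.7 14.4] 11.8
   165 260 357 [495.2 308.3 190.9] [496.  312.1] [43.3 20.7] 35.3
top off bench z -1.937846708068264 max 77.39778445973114
   30 42 1169 [ 513.1 -213.6   34.6] [ 513.3 -218.4] [120.  100.4] 54.7
   66 74 208 [ 508.5 -225.1   69.4] [ 510.4 -222. ] [51.3 60.1] 54.2
   74 84 126 [ 520.  -208.3   75.8] [ 520.1 -208.6] [14.3 59.6] 53.7
```

View pics/crop1.png

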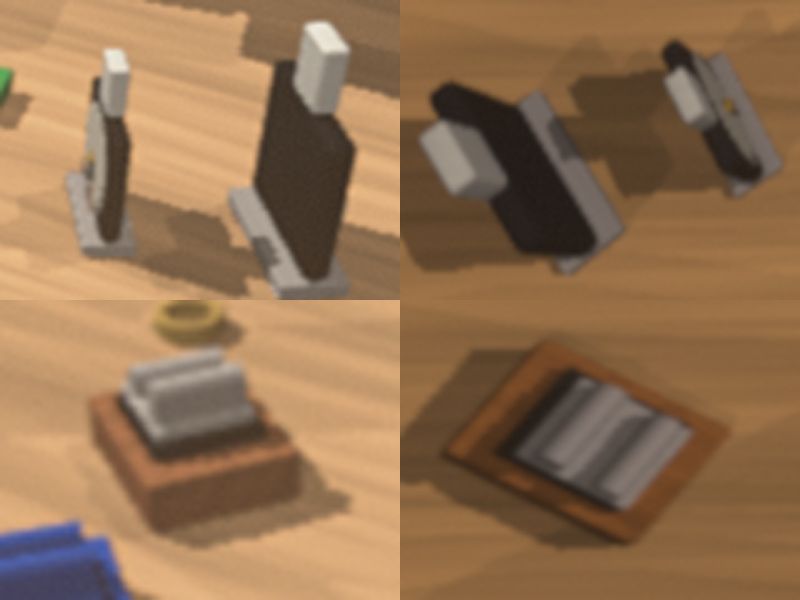

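```bash
cat >> h.py <<'E'
from scipy.spatial.transform import Rotation as Ro
def Rg(yaw,tilt=0): # gauge rotation; tilt>0 = top towards +y
    return Ro.from_euler("z",yaw)*Ro.from_euler("x",-tilt)
def tool(O,yaw,tilt=0,s=1):
    """TCP position and rotvec for gauge origin O"""
    R=Rg(yaw,tilt); M=R.as_matrix(); y=s*M[:,0]; z=-M[:,2]
    return np.asarray(O,float)+M[:,2]*119, Ro.from_matrix(np.c_[np.cross(y,z),y,z]).as_rotvec()
G=np.array([539,169.3,0]); GY=np.radians(-60); SY=np.radians(-35.6); CR=np.array([523.5,-207.5,78])
E
python3 - <<'E'
from h import *
for s in (1,-1):
  for nm,a in dict(pre=(G+[0,0,80],GY,0),show=([680,170,350],.35,0),show2=([700,170,300],.4,0),show3=([700,220,250],.4,0),show4=([640,150,400],.4,0),hov=(CR+[0,0,40],SY,0),tilt=(CR,SY,.42)).items():
    q=solve_ik(*tool(*a,s)); print(s,nm,None if q is None else np.round(q,2))
E
```

```text
1 pre [ 0.22  0.4   1.63 -0.    1.11  1.27]
1 show [ 0.18  0.58  0.71 -0.    1.85 -0.17]
1 show2 [ 0.17  0.61  0.77 -0.    1.75 -0.23]
1 show3 [ 0.24  0.64  0.84 -0.    1.66 -0.16]
1 show4 [ 0.16  0.49  0.74 -0.    1.91 -0.24]
1 hov [-0.46  0.36  1.6   0.    1.19  0.16]
1 tilt [-0.2   0.54  1.51 -0.4   1.3   0.57]
-1 pre [ 0.22  0.4   1.63 -0.    1.11 -1.87]
-1 show None
-1 show2 None
-1 show3 None
-1 show4 None
-1 hov None
-1 tilt [-0.2   0.54  1.51 -0.4   1.3  -2.57]
```

```bash
python3 - <<'E'
from h import *
goto(*tool(G+[0,0,90],GY)); gripper_to(0.5,45)
p,r=tool(G,GY); print(current_time_s(),current_tcp_pos(),p)
for n in ("scene","top"):
    a,d=get_image(n); cv2.imwrite(f"pics/{n}1.png",a[:,:,::-1]); np.save(f"{n}1.npy",d)
f0=current_contact_force()
movel(p,r,rate=80); print(np.subtract(current_contact_force(),f0))
gripper_to(0.0,45); wait(.2); print(current_finger_gap()*93,current_finger_force(),np.subtract(current_contact_force(),f0))
movel(p+[0,0,60],r,rate=80); wait(.2); print(current_time_s(),np.subtract(current_contact_force(),f0),current_finger_gap()*93)
for n in ("scene","top"):
    a,d=get_image(n); cv2.imwrite(f"pics/{n}2.png",a[:,:,::-1]); np.save(f"{n}2.npy",d)
a=cv2.imread("pics/scene2.png");b=cv2.imread("pics/top2.png")
x,y=proj("scene",G+[0,0,130])[0].astype(int); u,v=proj("top",G+[0,0,130])[0].astype(int)
cv2.imwrite("pics/lift.png",np.hstack([cv2.resize(a[y-75:y+75,x-65:x+65],(400,462)),cv2.resize(b[v-75:v+75,u-65:u+65],(400,462))]))
E
```

```text
3.8333 [538.98569084 169.30927541 208.98451925] [539.  169.3 119. ]
[0.1368583  0.3018801  0.18005741]
15.744277280600501 44.983726143836975 [ 0.02779879 -0.02231454  0.72485605]
7.1083 [ 1.22298668 -1.02515668 -4.29335193] 15.869545233394247
```

View pics/lift.png

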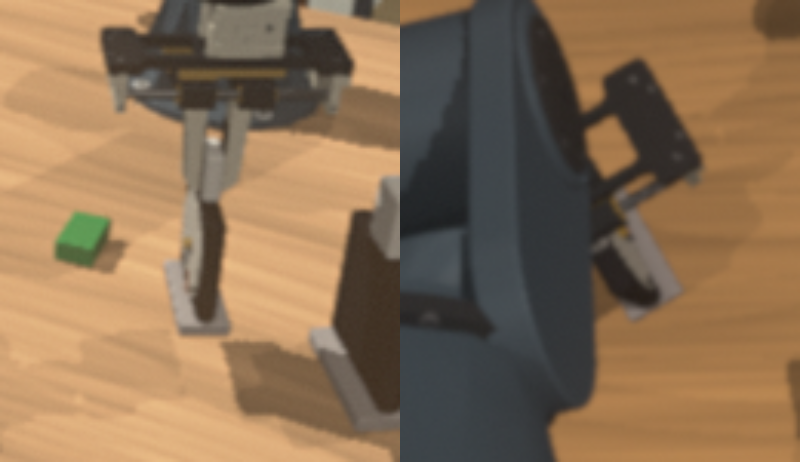

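```bash
python3 - <<'E'
from h import *
for O in ([740,210,400],[720,200,400],[700,200,400],[680,190,400],[640,150,400]):
    q=solve_ik(*tool(O,.34))
    if q is not None: print(O,np.round(q,2)); break
np.save("O.npy",O)
goto(*tool(O,.34)); print(current_time_s())
wait(2.3)
for i in range(3):
    a,d=get_image("scene"); cv2.imwrite(f"pics/show{i}.png",a[:,:,::-1]); np.save(f"show{i}.npy",d)
    wait(.2)
print(current_time_s(),current_tcp_pos())
# rectified dial view from known pose: 8 px/mm
M=Rg(.34).as_matrix(); O=np.array(O)
L=np.array([[12,-50,12],[12,50,12],[12,50,112],[12,-50,112.]])
px=proj("scene",L@M.T+O); print(px.round(1))
H=cv2.getPerspectiveTransform(px.astype(np.float32),np.float32([[0,600],[600,600],[600,0],[0,0]]))
im=np.mean([cv2.imread(f"pics/show{i}.png").astype(float) for i in range(3)],0).astype(np.uint8)
cv2.imwrite("pics/rect.png",cv2.warpPerspective(im,H,(600,600),flags=cv2.INTER_CUBIC))
E
```

```text
[720, 200, 400] [ 0.21  0.83  0.16 -0.    2.15 -0.13]
8.6917
11.7417 [720.00033884 199.9808201  519.0061326 ]
[[321.6 136. ]
 [375.1 140. ]
 [382.2  86.6]
 [324.8  83.3]]
```

View pics/rect.png

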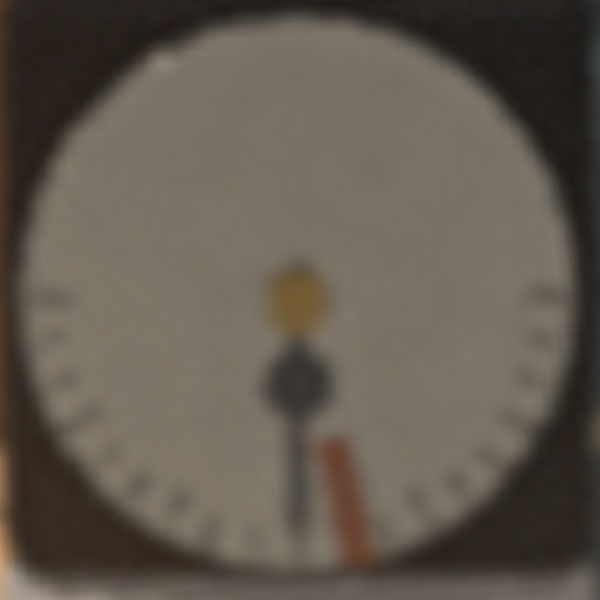

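```bash
cat >> h.py <<'E'
def dial(im,O,yaw,tilt,save=None):
    M=Rg(yaw,tilt).as_matrix()
    L=np.array([[12,-50,12],[12,50,12],[12,50,112],[12,-50,112.]])
    H=cv2.getPerspectiveTransform(proj("scene",L@M.T+O).astype(np.float32),np.float32([[0,600],[600,600],[600,0],[0,0]]))
    w=cv2.warpPerspective(im,H,(600,600),flags=cv2.INTER_CUBIC)
    if save: cv2.imwrite(save,w)
    return w
E
python3 - <<'E'
from h import *
for i in range(3):
    w=cv2.imread("pics/rect.png") if 0 else dial(cv2.imread(f"pics/show{i}.png"),np.load("O.npy"),.34,0)
    w=w.astype(float); v,u=np.mgrid[0:600,0:600]
    g=w.mean(2); cop=w[...,2]-w[...,0]
    hub=(np.hypot(u-298,v-300)<50)*np.clip(cop-35,0,None); c=np.array([(u*hub).sum(),(v*hub).sum()])/hub.sum()
    r=np.hypot(u-c[0],v-c[1]); th=np.arctan2(u-c[0],v-c[1])
    for lo,hi in ((160,240),(190,230)):
        b=(r>lo)&(r<hi)
        m=b*np.clip(cop-35,0,None); bg=np.median(g[b&(abs(th)<.5)])
        n=b*(abs(th)<.12)*np.clip(bg-15-g,0,None)*(cop<30)
        print(i,c.round(1),"mark",(th*m).sum()/m.sum(),"needle",(th*n).sum()/n.sum(),m.sum(),n.sum())
print(current_orientation())
E
```

```text
0 [297.4 302.2] mark 0.23709386197324414 needle 0.004937479296297293 32874.0 18801.0
0 [297.4 302.2] mark 0.23656566545153437 needle 0.0030819710133593707 16255.0 10885.333333333334
1 [297.5 302.2] mark 0.2366316196204509 needle 0.00518580437887625 33612.0 19122.666666666668
1 [297.5 302.2] mark 0.23635697971803366 needle 0.0029527707621328004 16812.0 11373.666666666662
2 [297.4 302.2] mark 0.23701542649752114 needle 0.0042519812832313595 33919.0 18683.666666666664
2 [297.4 302.2] mark 0.23568909678411662 needle 0.0022142765130371356 16761.0 11312.999999999996
[-1.81361492e+00 -2.56521320e+00 -1.80586917e-05]
```

```bash
cat >> h.py <<'E'
def footcheck(n,d,O,yaw,tilt=0):
    M=Rg(yaw,tilt).as_matrix(); Q=(cloud(n,d).reshape(-1,3)-O)@M
    S=Q[np.isfinite(Q[:,0])&(abs(Q[:,2]-8)<9)&(abs(Q[:,0])<34)&(abs(Q[:,1])<64)]
    r=cv2.minAreaRect(S[:,:2].astype(np.float32)); print(n,"foot pts",len(S),"rect local",np.round(r[0],1),np.round(r[1],1),round(r[2],1),"ztop",np.percentile(S[:,2],[50,95]).round(1))
    T=Q[(Q[:,2]>30)&(Q[:,2]<108)&(abs(Q[:,0])<25)&(abs(Q[:,1])<64)]
    print("  case y range",np.percentile(T[:,1],[.5,99.5]).round(1),"x",np.percentile(T[:,0],[1,99]).round(1),len(T))
E
python3 - <<'E'
from h import *
O=CR+[0,0,50.]
goto(*tool(O,SY)); wait(.3); print(current_time_s(),current_contact_force())
for n in ("scene","top"):
    a,d=get_image(n); cv2.imwrite(f"pics/{n}3.png",a[:,:,::-1]); np.save(f"{n}3.npy",d); footcheck(n,d,O,SY)
a=cv2.imread("pics/scene3.png");b=cv2.imread("pics/top3.png")
x,y=proj("scene",CR+[0,0,60])[0].astype(int); u,v=proj("top",CR+[0,0,60])[0].astype(int)
cv2.imwrite("pics/hov.png",np.hstack([cv2.resize(a[y-75:y+75,x-65:x+65],(400,462)),cv2.resize(b[v-75:v+75,u-65:u+65],(400,462))]))
for n in ("scene","top"):
    Q=cloud(n,np.load(n+"0.npy")).reshape(-1,3); L=(Q-CR)@Rg(SY).as_matrix(); 
    s=L[np.isfinite(L[:,0])&(abs(L[:,1])<13)&(abs(L[:,0])<45)&(L[:,2]>-6)]
    r=cv2.minAreaRect(s[:,:2].astype(np.float32)); print(n,"crown local",np.round(r[0],1),np.round(r[1],1),r[2],"top z",np.percentile(s[:,2],95))
E
```

```text
13.95 [-0.03640238  0.34808616 -3.87879034]
scene foot pts 185 rect local [2.6 3.7] [ 45.2 102.6] 0.5 ztop [10.9 13.6]
  case y range [-45.4  53.9] x [-4.9 16.1] 392
top foot pts 108 rect local [-3.2 33.9] [41.3 28.1] 0.1 ztop [ 9.8 12.3]
  case y range [26.6 48.1] x [-10.5   2.2] 113
scene crown local [1.5 3. ] [16.3 60.1] 86.40568542480469 top z 0.8343187574330443
top crown local [-2.  -2.5] [15.5 59.7] 89.86540222167969 top z -0.42719248267604826
```

View pics/hov.png

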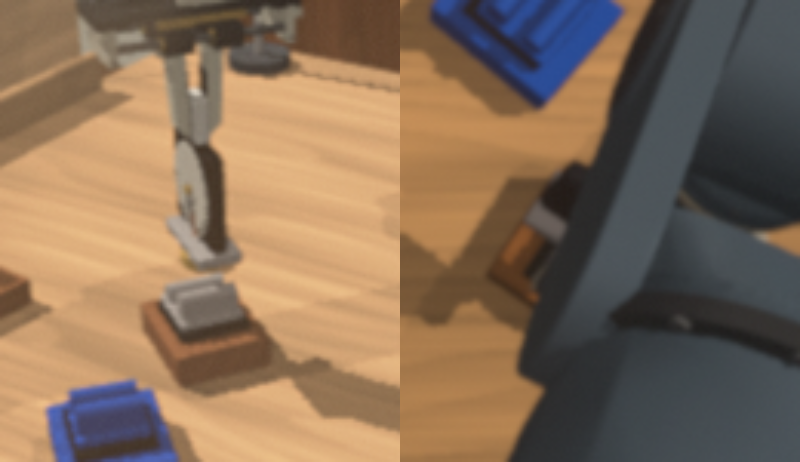

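```bash
cat >> h.py <<'E'
CR2=CR-Rg(SY).as_matrix()@[1.1,.7,0]
def fz(k=3): 
    v=[]
    for _ in range(k): v.append(current_contact_force()); wait(.02)
    return np.mean(v,0)
E
python3 - <<'E'
from h import *
movel(*tool(CR2+[0,0,8.],SY),rate=50); wait(.3); b=fz(8); np.save("b.npy",b); print(current_time_s(),b)
h=8.
while h>-5:
    h-=1.0 if h>4 else .4
    movel(*tool(CR2+[0,0,h],SY),rate=8); wait(.08); f=fz()-b
    print(round(h,1),f.round(2))
    if f[2]>2.0: break
wait(.4); print(current_time_s(),fz(6)-b,current_torque(),current_tcp_pos()); np.save("h.npy",h)
E
```

```text
15.475 [ 0.1090864   0.02256307 -4.03982281]
7.0 [-0.51 -0.04 -0.43]
6.0 [-0.12 -0.43 -0.7 ]
5.0 [-0.15 -0.38  0.27]
4.0 [ 0.07 -0.11 -0.13]
3.6 [-0.55 -0.39  0.15]
3.2 [-0.45  0.42  0.12]
2.8 [ 0.06 -0.26 -0.45]
2.4 [ 0.08  0.25 -0.13]
2.0 [ 0.6  -0.35 -0.  ]
1.6 [-0.33 -0.09 -0.32]
1.2 [ 0.11 -0.18 -0.12]
0.8 [ 0.05 -0.39  0.25]
0.4 [-0.13  0.12  0.19]
0.0 [-0.22 -0.46  0.38]
-0.4 [0.09 0.01 0.86]
-0.8 [-0.64  0.1   1.21]
-1.2 [-0.45 -0.03  2.02]
22.4917 [-0.47277443 -0.17605749  2.27240007] [ 0.0520231  -0.03410764  0.00929336] [ 522.22521696 -207.43329359  195.81319076]
```

```bash
cat >> h.py <<'E'
def rolled(h,t):
    """gauge origin when rolled without slip to tilt t on hump, crown lowered to CR2+h"""
    M0=Rg(SY).as_matrix(); M=Rg(SY,t).as_matrix()
    C=CR2+[0,0,h-9.]
    return C+9*M[:,2]-9*t*M[:,1]
E
python3 - <<'E'
from h import *
h=float(np.load("h.npy")); b=np.load("b.npy")
for t in np.linspace(0,.233,7)[1:]:
    movel(*tool(rolled(h,t),SY,t),rate=30); wait(.1); f=fz()-b; print(round(t,3),f.round(2),current_time_s())
    if f[2]>5: h-=-.8
    if f[2]<1: h-=.5
wait(2.2); print(fz(6)-b,h,current_time_s()); np.save("h.npy",h)
O=rolled(h,.233); ims=[]
for i in range(3):
    a,d=get_image("scene"); ims.append(a[:,:,::-1].astype(float)); wait(.1)
cv2.imwrite("pics/fin.png",np.mean(ims,0)); np.save("fin.npy",d); footcheck("scene",d,O,SY,.233)
im=np.mean(ims,0).astype(np.uint8)
x,y=proj("scene",O+[0,0,60])[0].astype(int)
w=dial(im,O,SY,.233)
cv2.imwrite("pics/fincrop.png",np.hstack([cv2.resize(im[y-50:y+50,x-40:x+40],(400,500),interpolation=cv2.INTER_CUBIC),cv2.resize(w,(400,500))]))
E
```

```text
0.039 [0.65 0.91 2.35] 23.0417
0.078 [-0.04  0.9   2.63] 23.4917
0.117 [0.34 0.71 2.14] 23.9417
0.155 [0.28 1.25 2.43] 24.3917
0.194 [0.35 0.75 2.7 ] 24.8417
0.233 [0.67 1.16 2.14] 25.2917
[0.33180636 1.65202891 2.05866642] -1.1999999999999995 27.5917
scene foot pts 198 rect local [2.5 4.1] [99.  55.8] 81.3 ztop [10.8 14.5]
  case y range [-43.9  53.3] x [-5.1 15.3] 341[ WARN:0@11.338] global loadsave.cpp:1063 imwrite_ Unsupported depth image for selected encoder is fallbacked to CV_8U.
```

View pics/fincrop.png

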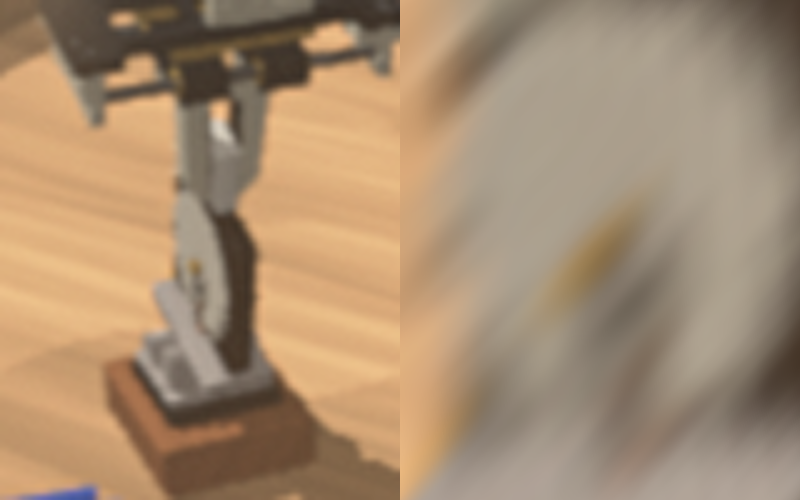

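```bash
python3 - <<'E'
from h import *
def chk(d,O,t):
    Q=(cloud("scene",d).reshape(-1,3)-O)@Rg(SY,t).as_matrix()-[2.5,4,0]; Q=Q[np.isfinite(Q[:,0])]
    S=Q[(Q[:,0]>11)&(Q[:,0]<21)&(abs(Q[:,1])<46)&(abs(Q[:,2]-11)<8)]
    for _ in range(4):
        A=np.c_[S[:,:2],np.ones(len(S))]; c=np.linalg.lstsq(A,S[:,2],rcond=None)[0]; S=S[abs(A@c-S[:,2])<2]
    # stem and case midline in y vs z from the +y side face
    T=Q[(Q[:,1]>44)&(Q[:,1]<56)&(abs(Q[:,0])<7)&(Q[:,2]>22)&(Q[:,2]<98)]
    for _ in range(4):
        B=np.c_[T[:,[0,2]],np.ones(len(T))]; e=np.linalg.lstsq(B,T[:,1],rcond=None)[0]; T=T[abs(B@e-T[:,1])<2]
    print("foot slope dz/dx,dz/dy",c.round(4),len(S)," side face dy/dz",e.round(4),len(T))
chk(np.load("scene3.npy"),CR+[0,0,50.],0)
chk(np.load("fin.npy"),rolled(float(np.load("h.npy")),.233),.233)
b=np.load("b.npy"); F=[fz(10)-b for _ in range(2)]; print(np.mean(F,0),current_torque(),Ro.from_rotvec(current_orientation()).as_matrix()[:,2],-Rg(SY,.233).as_matrix()[:,2],current_time_s())
E
```

```text
foot slope dz/dx,dz/dy [-1.65000e-01 -8.10000e-03  1.42862e+01] 41  side face dy/dz [-6.22000e-02  5.70000e-03  4.61815e+01] 67
foot slope dz/dx,dz/dy [-0.2447 -0.0186 14.8099] 48  side face dy/dz [ 5.90000e-03 -3.60000e-03  4.59733e+01] 63
[0.3530659  1.42337967 2.09815811] [ 0.51365129 -0.32711422 -0.05990433] [-0.13434565 -0.18778194 -0.97297954] [-0.13441073 -0.18774293 -0.97297808] 28.375
```

```bash
python3 -c "
from plant import *
print(current_finger_force(),current_time_s()); print(close_job())"
```

```text
44.98258352279663 28.375
the job is handed in; nothing more can be done
None
```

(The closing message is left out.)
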